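Build up a strap clamp over a tube offcut

TASK

Build up the strap clamp on the fixture plate, ready for its nut, so that the tube can be drilled: lay the square tube offcut on the plate in line with the stud, one end close up against the stop block, and on the other side of the stud stand the packing block that is just as high as the tube, squarely inside the soapstone outline. Then lay the slotted strap level across the two, in line with the plate, with the stud up through its slot, and drop the thick washer over the stud flat onto the strap. Leave the other two packing blocks where they are.

Things in the scene. Friction and masses are not known exactly. Their poses are not given: they have to be found in the camera images.
- fixture: Fixed steel plate 100 x 220 x 15 mm (y -95 to +125 mm). Origin: on the stud axis at bench level; z up. Stud: threaded rod, 14 mm thick, tapered end, top 90 mm over the bench; collar at its foot 24 mm wide, 4 mm high. Stop block 56 mm wide (x), 24 mm over the plate; its face towards the stud is at y = +95 mm. White soapstone outline 42 x 54 mm on the plate, centre x 0, y -50 mm, long side along y.
- work_mid (a point): Square steel tube offcut, dark, 40 x 40 mm and 73 mm long, lying on its side (0.16 kg). Point: its centre, half-way up; z up, y along its length (either end may meet the stop).
- packing_low_mid (a point): Steel packing block 25 mm high. Base 36 x 50 mm, as its two fellows: they differ only in height and their places are mixed. A 12 mm blind hole is in its top. Point: its centre, half-way up; z up, y along the 50 mm.
- packing_mid_mid (a point): Steel packing block 40 mm high. Base 36 x 50 mm, as its two fellows: they differ only in height and their places are mixed. A 12 mm blind hole is in its top. Point: its centre, half-way up; z up, y along the 50 mm.
- packing_tall_mid (a point): Steel packing block 55 mm high. Base 36 x 50 mm, as its two fellows: they differ only in height and their places are mixed. A 12 mm blind hole is in its top. Point: its centre, half-way up; z up, y along the 50 mm.
- strap_mid (a point): Slotted clamp strap: flat steel bar 130 mm long (y), 40 mm wide (x), 12 mm thick, lying flat, with a slot right through its middle, 56 mm (y) x 21 mm (x); the bar is the same both ways round (0.32 kg). Point: the middle of the bar, half-way up, in the open slot; z up.
- washer_mid (a point): Thick steel clamp washer: ring of 40 mm outside and 21 mm inside diameter, 10 mm thick, lying flat. Point: its centre, half-way up, in the open hole; z up.
Not all that is in view belongs to the job. Leave any turquoise or yellow look-alike of the part that bears packing_mid_mid alone.

How it is judged:
By the outcome, as a careful person would: the job done as asked, in the order asked, and still so for the second after the job is handed in, with the robot touching nothing.
It also fails if it takes over 106 s, if anything falls off the work surface, if the arm or the gripper's body presses on something with over 40 N, if the wrist force passes 120 N, or if a joint passes its speed limit or range.

ROBOT

A 6-joint arm with a two-finger parallel gripper is mounted at the origin on a cart in front of the work surface, level with it; the furniture and walls round the work are solid. World frame = base frame: x ahead of the robot, y to its left, z up, the work surface at z = 0. Lengths are in m, angles in rad, forces in N, time in s.
With the tool pointing down it reaches from about 0.375 to 0.975 m from the base axis. Payload 3.8 kg.
Tool frame: the origin (TCP) lies midway between the tips of the shut fingers; the grasp point (between the pads) lies 19 mm behind it; z points along the fingers, y is the line along which they close (so a half turn about z gives the same grasp; the last joint's range is limited). The gripper opens to 85 mm and grips with 20 to 120 N. Pads are 22 mm wide; open, the fingers measure 114 mm over their backs; the gripper's body (76 mm by 85 mm) begins 54 mm behind the grasp point. The pads swing forward as they close: fully open they stand 13 mm farther back than shut.
Start: joints at [-1.169, 0.264, 1.604, -0, 1.274, -0.037], TCP at [0.287, -0.611, 0.231] pointing down, gripper open.
Joint ranges: [-2.63, 2.63], [-0.94, 2.18], [0.31, 2.57], [-1.31, 4.45], [0, 2.66], [-2.55, 2.55]. Speed limits (rad/s): [2.57, 2.57, 3.14, 3.14, 3.14, 3.14].

INTERFACE

Orientations are given as a rotation vector (axis times angle).
In Python, from workcell import bot gives the robot as it stands.
- The arm moves only by the tool step_arm, never from a script. Its argument "motion" is a list of rows, each a list of 5 numbers: the finger opening in cm, from 0 to 8.54, then the shift along the tool's x, y, z in cm, then the turn about the tool's z in degrees. In form: [[claw, dx, dy, dz, twist], ...]. A call has 1 to 20 rows; each row is the pose to reach, as a shift and turn from the pose commanded when the call began, along the tool's axes at that moment; what a row does not reach only later rows make up. A row lasts 1/10 s, in which the tool goes at most 50 mm and 8.59 degrees, less where a joint would pass 70% of its speed; a pose out of reach is approached as far as the arm can. A call with a gripper value outside its range is refused whole. The fingers move at their own pace and stop on an object; "force" is the grip in N (left out, the last holds). Time passes only in rows, so rows that repeat a pose let the fingers close. It gives the time, the measured TCP pose, the force, the opening and the grip force at its end, in the units of the state.
- bot.read_state(): the state, without advancing time (a new reading comes with each control period).
- bot.read_camera(name): name is "scene" or "top" or "wrist"; returns (picture, depth): 384x512x3 uint8, red, green, blue; 384x512 float32, m along the optical axis (not along the pixel's ray), 0 where there is no reading.
- bot.calibration(name): a dict with "mtx" (3x3 intrinsics, pixels), "k1" (the pictures are not rectified: a ray, as slopes to the right and down, at radius r is drawn at 1 + k1 r^2 times it, then the intrinsics apply), "origin" and "orientation" of the camera in the world; the wrist camera has in their place "T_tool_cam" (4x4, takes a point from camera to tool coordinates, whose origin is the TCP and whose axes are the flange's). Camera axes: x right, y up, looking along -z (the intrinsics and any distortion apply to the point x, -y, -z); pixel columns grow to the right and rows downward; lengths in m; the calibration is good to about 2 mm. A picture is of the moment at which its call begins: read the wrist's pose just before it. calibration takes no time and is no camera call.
- bot.finish_job(): hands the job in; it is judged then, once.
The state is a dict: "time": time; "q": joint angles; "joint_vel": joint speeds; "joint_torque": joint torques, N m; "tool_pos": TCP position; "tcp_rot": TCP orientation; "wrist_force": force on the tool from outside, world axes, zero at the start; "torque": the same for the moment, N m; "width": opening from 0.0 (shut) to 1.0 (fully open); "grip_force": force on a finger pad.
Only numpy, scipy, OpenCV 4.12 (cv2) and the standard library are available. Lean on these libraries where they do the work, as an engineer would, in place of code of your own. Each camera call takes 0.05 s, during which the arm holds its last target. There are 200 camera calls.

## Working session

There is one attempt and no reset: what is moved stays moved. The work goes in short steps, Python scripts to look and compute and a tool call to move; the robot and the scene stay as the last step left them, time stands still between calls to the robot, and variables do not carry over. Pictures are saved under pics/ and viewed, at most 14 in all, crops included, and the job is handed in when it is done.

Besides the shell and the picture viewer there is one more tool, called in YAML: its name, and indented under it one key for each argument. step_arm: Moves the arm, as the interface text tells. Its arguments: {"type":"object","properties":{"motion":{"type":"array","items":{"type":"array","items":{"type":"number"}}},"force":{"type":"number"}},"required":["motion"]}

```bash
ls; mkdir -p pics; cat > h.py <<'E'
import numpy as np, cv2
from workcell import bot
from scipy.spatial.transform import Rotation as R
def cam(name, st=None):
    c=bot.calibration(name); K=np.array(c["mtx"]); k1=c["k1"]
    if "T_tool_cam" in c:
        st=st or bot.read_state(); T=np.eye(4); T[:3,:3]=R.from_rotvec(st["tcp_rot"]).as_matrix(); T[:3,3]=st["tool_pos"]
        T=T@np.array(c["T_tool_cam"])
    else:
        o=np.array(c["orientation"]); T=np.eye(4); T[:3,:3]=o if o.shape==(3,3) else R.from_rotvec(o).as_matrix(); T[:3,3]=c["origin"]
    return K,k1,T
def rays(C,px):
    K,k1,T=C; px=np.atleast_2d(px).astype(float)
    s=cv2.undistortPoints(px.reshape(-1,1,2),K,np.array([k1,0,0,0,0.])).reshape(-1,2)
    return T[:3,3], np.c_[s[:,0],-s[:,1],-np.ones(len(s))]@T[:3,:3].T
def onplane(C,px,z):
    o,d=rays(C,px); return o+d*((z-o[2])/d[:,2])[:,None]
def cloud(C,dep):
    h,w=dep.shape; v,u=np.mgrid[:h,:w]
    o,d=rays(C,np.c_[u.ravel(),v.ravel()]); return (o+d*dep.ravel()[:,None]).reshape(h,w,3)
def proj(C,p):
    K,k1,T=C; q=(np.atleast_2d(p)-T[:3,3])@T[:3,:3]
    s=np.c_[q[:,0]/-q[:,2],-q[:,1]/-q[:,2]]; s=s*(1+k1*(s**2).sum(1))[:,None]; return s@K[:2,:2].T+K[:2,2]
def save(n,im): cv2.imwrite(f"pics/{n}.png",im[:,:,::-1])
E
python3 - <<'E'
from h import *
for n in("scene","top"):
    im,d=bot.read_camera(n); save(n,im); np.savez(n,im=im,d=d)
    c=bot.calibration(n);print(n,c)
print(bot.read_state())
a=np.load("top.npz")["im"]; b=np.load("scene.npz")["im"]
E
```

```text
pics
scene {'mtx': array([[479.99063379,   0.        , 255.42195864],
       [  0.        , 479.99063379, 187.0876079 ],
       [  0.        ,   0.        ,   1.        ]]), 'k1': -0.18802714970044823, 'origin': array([-0.39231357,  0.65076063,  0.68786787]), 'orientation': array([ 0.59581865, -1.14140558, -1.95372895])}
top {'mtx': array([[437.92782666,   0.        , 250.36963042],
       [  0.        , 437.92782666, 198.57817194],
       [  0.        ,   0.        ,   1.        ]]), 'k1': -0.16919899303570518, 'origin': array([0.44044634, 0.01384905, 1.1603097 ]), 'orientation': array([ 0.0705577 , -0.0653213 , -1.58322044])}
{'time': 0.1, 'q': array([-1.16892133e+00,  2.64706344e-01,  1.60527524e+00,  2.27257191e-05,
        1.27371541e+00, -3.69090189e-02]), 'joint_vel': array([-1.03617672e-03,  1.42484062e-04, -1.75318882e-03, -2.26071848e-03,
       -6.50804872e-05,  1.13782446e-03]), 'joint_torque': array([ 2.10215976e-04, -5.16707611e+01, -3.68590415e+01, -6.63799051e-05,
        6.29363189e-03, -1.62473947e-05]), 'tool_pos': array([ 0.28649823, -0.61042671,  0.2300469 ]), 'tcp_rot': array([-3.06426711e+00, -6.83262953e-01,  5.65923536e-04]), 'wrist_force': array([-0.30249975,  0.29320656, -0.29930652]), 'torque': array([ 0.03671842, -0.0603657 , -0.0174595 ]), 'grip_force': 0.0, 'width': 0.9966952524240503}
```

View pics/top.png

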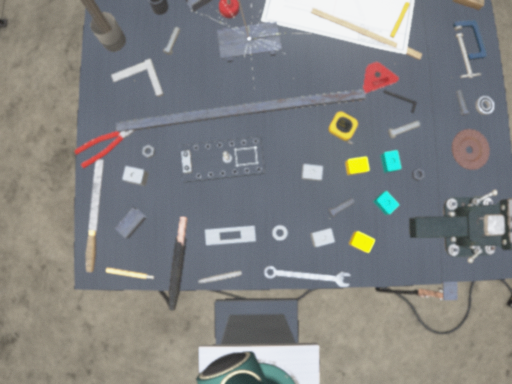

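View pics/scene.png

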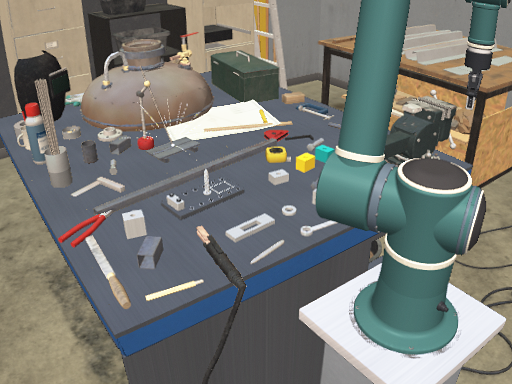

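The top view shows the fixture at (222,158): stop block at (186,160), stud at (227,157), outline at (247,156). The tube is at (130,222), the strap at (230,235) and the washer at (280,232). Three grey blocks with holes are candidates, at (133,175), (312,172) and (322,237). The yellow and turquoise ones are look-alikes. I'll measure heights to tell them apart.

```bash
python3 - <<'E'
from h import *
z=np.load("top.npz"); im,d=z["im"],z["d"]; C=cam("top"); P=cloud(C,d)
tab=P[250:265,190:300,2]; print("table z",np.median(tab))
for n,(u,v),r in [("A",(133,175),16),("B",(312,172),16),("C",(322,237),16),("tube",(130,222),22),("strap",(230,235),32),("washer",(280,232),12)]:
    s=np.s_[v-r:v+r+1,u-r:u+r+1]; Z=P[s][...,2]; m=(Z>0.006)
    zt=np.percentile(Z[m],80); mm=m&(abs(Z-zt)<.006)
    vv,uu=np.nonzero(mm); px=np.c_[uu+u-r,vv+v-r]
    w=onplane(C,px,zt)[:,:2].astype(np.float32); rc=cv2.minAreaRect(w*1000)
    print(n,"ztop %.4f"%zt,"rect",np.round(rc[0],1),np.round(rc[1],1),round(rc[2],1))
x0,y0=170,130; f=im[130:190,170:275]
save("fix",cv2.resize(f,None,fx=6,fy=6,interpolation=cv2.INTER_CUBIC))
bl=np.hstack([cv2.resize(im[v-22:v+23,u-22:u+23],(260,260),interpolation=cv2.INTER_CUBIC) for u,v in((133,175),(312,172),(322,237))]); save("blk",bl)
F=P[130:190,170:275]; print("stud", [ (np.round(p,3)) for p in F[F[...,2]>.06][:6]])
q=F[(F[...,2]>.009)&(F[...,2]<.02)]; print(np.round(cv2.minAreaRect((q[:,:2]*1000).astype(np.float32)),1) if 0 else cv2.minAreaRect((q[:,:2]*1000).astype(np.float32)), np.median(q[:,2]))
E
```

```text
table z 0.0002262267283561492
A ztop 0.0568 rect [602.9 318.4] [51.6 36. ] 77.8
B ztop 0.0269 rect [ 607.6 -147.1] [50.5 37.2] 83.7
C ztop 0.0418 rect [ 435.7 -166.8] [36.3 50.2] 14.0
tube ztop 0.0417 rect [478.9 332.8] [41.5 73. ] 49.9
strap ztop 0.0144 rect [444.9  71.8] [ 40.  129.9] 3.9
washer ztop 0.0125 rect [449.9 -58.6] [38.6 37.5] 25.7
stud [array([0.44 , 0.014, 1.16 ]), array([0.44 , 0.014, 1.16 ]), array([0.44 , 0.014, 1.16 ]), array([0.44 , 0.014, 1.16 ]), array([0.44 , 0.014, 1.16 ]), array([0.44 , 0.014, 1.16 ])]
((634.1854858398438, 91.74223327636719), (127.91400146484375, 221.2444305419922), 5.149991035461426) 0.015498083769684978
```

View pics/fix.png

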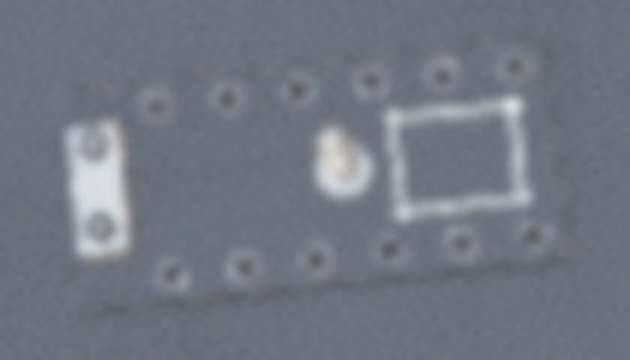

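View pics/blk.png

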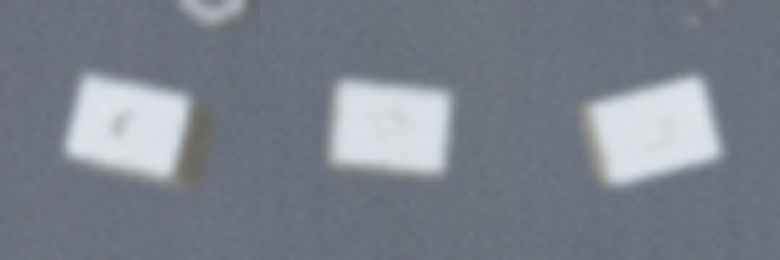

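Block C at (322,237) has its top at about 40 mm and is grey steel with a blind hole in the top, so it is packing_mid. A at (133,175) is 55 mm and B at (312,172) is 25 mm. The crop confirms the grey colour of all three. Next I'll measure the fixture frame and plan the first approach.

```bash
cat >> h.py <<'E'
def yawx(st): 
    x=R.from_rotvec(st["tcp_rot"]).as_matrix()[:,0]; return np.degrees(np.arctan2(x[1],x[0]))
def goto(p,yaw,st=None):
    st=st or bot.read_state(); M=R.from_rotvec(st["tcp_rot"]).as_matrix()
    t=-(yaw-yawx(st)); t=(t+180)%360-180
    return "shift cm %s twist %.1f"%(np.round(M.T@(np.array(p)-st["tool_pos"])*100,2),t)
E
python3 - <<'E'
from h import *
z=np.load("top.npz"); im,d=z["im"],z["d"]; C=cam("top")
g=im[130:190,170:275].min(2); m=(g>150).astype(np.uint8); m[:,:62]=0; 
n,l,s,c=cv2.connectedComponentsWithStats(m); print(s)
k=max(range(1,n),key=lambda i:s[i][2]*s[i][3])
vv,uu=np.nonzero(l==k); w=onplane(C,np.c_[uu+170,vv+130],.0155)[:,:2]*1000
rc=cv2.minAreaRect(w.astype(np.float32)); print(rc)
print(np.array(bot.calibration("wrist")["T_tool_cam"]).round(3), bot.calibration("wrist")["mtx"][0])
st=bot.read_state(); print(st["time"],yawx(st)); print("C",goto([.436,-.167,.20],104-0,st), "yaw14", goto([.436,-.167,.20],14,st))
E
```

```text
[[   0    0  105   60 6190]
 [  64   16   24   21  110]]
((653.1845703125, 27.472023010253906), (48.75778579711914, 59.25110626220703), 5.281532287597656)
[[ 0.001  0.946  0.323  0.084]
 [ 1.    -0.001 -0.     0.   ]
 [ 0.     0.323 -0.946 -0.142]
 [ 0.     0.     0.     1.   ]] [266.62052321   0.         255.53133474]
0.1 25.140083709952123
C shift cm [ 32.37 -33.78   3.08] twist -78.9 yaw14 shift cm [ 32.37 -33.78   3.08] twist 11.1
```

step_arm:
  motion:
    - [8.5,32.4,-33.8,3.1,-79]
    - [8.5,32.4,-33.8,3.1,-79]
    - [8.5,32.4,-33.8,3.1,-79]
    - [8.5,32.4,-33.8,3.1,-79]
    - [8.5,32.4,-33.8,3.1,-79]
    - [8.5,32.4,-33.8,3.1,-79]
    - [8.5,32.4,-33.8,3.1,-79]
    - [8.5,32.4,-33.8,3.1,-79]
    - [8.5,32.4,-33.8,3.1,-79]
    - [8.5,32.4,-33.8,3.1,-79]
    - [8.5,32.4,-33.8,3.1,-79]
    - [8.5,32.4,-33.8,3.1,-79]
    - [8.5,32.4,-33.8,3.1,-79]
    - [8.5,32.4,-33.8,3.1,-79]
  force: 60

```text
time: 1.5
tool_pos: [0.4362, -0.1686, 0.2003]
tcp_rot: [1.934, 2.476, -0.0]
wrist_force: [-0.3, 0.6, -0.9]
width: 0.993
grip_force: 0.0
```

```bash
python3 - <<'E'
from h import *
st=bot.read_state(); im,d=bot.read_camera("wrist"); save("w1",im); np.savez("w1",im=im,d=d)
C=cam("wrist",st); P=cloud(C,d); print(st["time"],st["tool_pos"],yawx(st),st["joint_vel"].round(3))
m=((P[...,2]>.033)&(P[...,2]<.05)&(np.hypot(P[...,0]-.436,P[...,1]+.167)<.05)); w=P[m]; print(np.median(w[:,2]), cv2.minAreaRect((w[:,:2]*1000).astype(np.float32)), m.sum())
E
```

```text
1.5 [ 0.43620421 -0.16857584  0.20029746] 104.02002475547215 [-0.001 -0.001 -0.     0.002 -0.001  0.   ]
0.039563289981239924 ((436.087890625, -169.25537109375), (35.392391204833984, 50.768310546875), 13.408102035522461) 1208
```

View pics/w1.png

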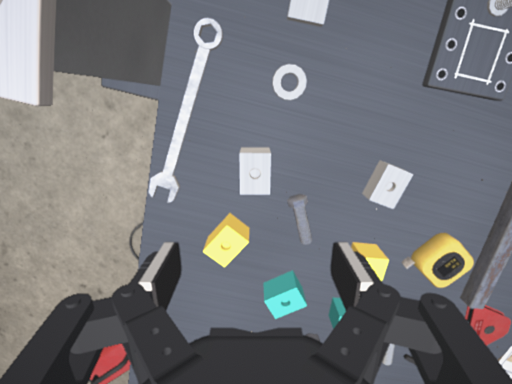

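The wrist view shows the 40 mm block at (255,172), squarely under the tool. The washer is at (290,82) and the outline at (483,50). I'm descending to grip it.

step_arm:
  motion:
    - [7,0,0,5,0]
    - [7,0,0,10,0]
    - [7,0,0,15,0]
    - [7,0,0,18,0]
    - [7,0,0,19,0]
    - [7,0,0,19,0]
    - [3,0,0,19,0]
    - [3,0,0,19,0]
    - [3,0,0,19,0]
    - [3,0,0,19,0]
    - [3,0,0,19,0]
    - [3,0,0,19,0]
    - [3,0,0,15,0]
    - [3,0,0,9,0]
    - [3,0,0,5,0]
    - [3,0,0,5,0]
  force: 60

```text
time: 3.15
tool_pos: [0.4422, -0.1698, 0.1591]
tcp_rot: [1.921, 2.465, 0.006]
wrist_force: [1.4, -2.0, -1.2]
width: 0.414
grip_force: 61.7
```

```bash
python3 - <<'E'
from h import *
st=bot.read_state(); print(st["width"]*85.4, st["tool_pos"],yawx(st),st["wrist_force"]); 
print(goto([.665,-.01,.15],95.2,st))
E
```

```text
35.3256962995826 [ 0.44223046 -0.1698332   0.15907665] 104.14815050707851 [ 1.37452016 -2.03932924 -1.22592374]
shift cm [10.06 25.5   1.14] twist 8.9
```

```bash
cat >> h.py <<'E'
def rel(p,yaw,p0,yaw0):
    a=np.radians(yaw0); M=np.array([[np.cos(a),np.sin(a),0],[np.sin(a),-np.cos(a),0],[0,0,-1]])
    return "shift cm %s twist %.1f"%(np.round(M.T@(np.array(p)-p0)*100,2),yaw0-yaw)
E
python3 - <<'E'
from h import *
print(rel([.660,-.053,.15],95.2,[.4362,-.1686,.1503],104))
E
```

```text
shift cm [ 5.8  24.51  0.03] twist 8.8
```

step_arm:
  motion:
    - [3,1.1,4.9,0,2]
    - [3,2.3,9.8,0,4]
    - [3,3.5,14.7,0,6]
    - [3,4.6,19.6,0,8]
    - [3,5.4,23,0,8.8]
    - [3,5.8,24.5,0,8.8]
    - [3,5.8,24.5,0,8.8]
    - [3,5.8,24.5,0,8.8]
    - [3,5.8,24.5,0,8.8]

```text
time: 4.05
tool_pos: [0.6581, -0.052, 0.1496]
tcp_rot: [-2.115, -2.321, 0.002]
wrist_force: [-0.8, -0.1, -3.5]
width: 0.411
grip_force: 61.9
```

```bash
python3 - <<'E'
from h import *
st=bot.read_state(); im,d=bot.read_camera("wrist"); save("w2",im); np.savez("w2",im=im,d=d)
C=cam("wrist",st); P=cloud(C,d); print(st["time"],st["tool_pos"],yawx(st),st["joint_vel"].round(3),st["width"]*85.4)
print("proj outline",proj(C,[.653,.0275,.015]),"stud top",proj(C,[.6486,.0773,.09]))
E
```

```text
4.05 [ 0.6581344  -0.05199109  0.14958122] 95.30533575741289 [-0.009 -0.007 -0.002  0.002 -0.001  0.002] 35.11824072167355
proj outline [[257.55997705 103.14185532]] stud top [[258.62887883  26.8481766 ]]
```

View pics/w2.png

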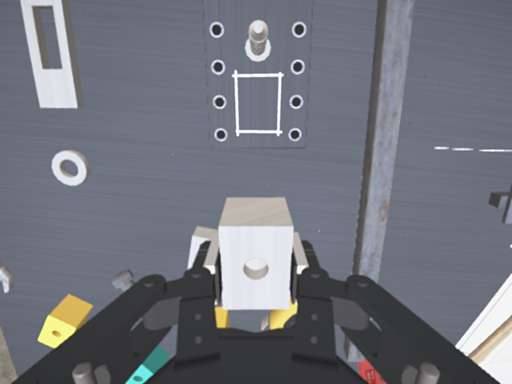

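The wrist view shows the held block (top face (222–292, 224–308)) gripped square. The outline is clear at cols 235–283, rows 73–134, with the stud at (258,40). I'll measure both.

```bash
cat >> h.py <<'E'
def outline(im,C,box,z=.015,th=170):
    u0,v0,u1,v1=box; g=im[v0:v1,u0:u1].min(2); n,l,s,c=cv2.connectedComponentsWithStats((g>th).astype(np.uint8))
    k=max(range(1,n),key=lambda i:s[i][2]*s[i][3]); vv,uu=np.nonzero(l==k)
    w=onplane(C,np.c_[uu+u0,vv+v0],z)[:,:2]*1000
    return s[k],cv2.minAreaRect(w.astype(np.float32)),w.mean(0)
E
python3 - <<'E'
from h import *
z=np.load("w2.npz"); im,d=z["im"],z["d"]; st=bot.read_state(); C=cam("wrist",st)
print(outline(im,C,(225,62,295,145)))
P=cloud(C,d); M=R.from_rotvec(st["tcp_rot"]).as_matrix(); Q=(P-st["tool_pos"])@M*1000
reg=Q[195:320,205:310].reshape(-1,3); ok=(reg[:,2]>-45)&(reg[:,2]<15); reg=reg[ok]
top=reg[(abs(reg[:,1])<12)&(reg[:,0]>-30)&(reg[:,0]<40)]; print(np.histogram(top[:,2],bins=12)); 
zt=np.median(top[top[:,2]<-20][:,2]); t=reg[(abs(reg[:,2]-zt)<3)&(abs(reg[:,1])<17)]; print("zt",zt,"x",np.percentile(t[:,0],[0.5,2,50,98,99.5]),"y",np.percentile(t[:,1],[1,99]))
a=np.polyfit(t[:,0],t[:,2],1);print("tilt",a)
E
```

```text
(array([  7,   8,  52,  66, 659], dtype=int32), ((653.4905395507812, 27.005687713623047), (49.14781188964844, 62.27684020996094), 6.013240337371826), array([653.17972571,  28.08336075]))
(array([3556,  260,  241,  334,  122,  117,  102,  104,   88,   89,   76,
         81]), array([-28.69973432, -25.22082291, -21.7419115 , -18.2630001 ,
       -14.78408869, -11.30517728,  -7.82626587,  -4.34735446,
        -0.86844306,   2.61046835,   6.08937976,   9.56829117,
        13.04720258]))
zt -26.706868869026472 x [-24.74183052 -23.876588     3.98462373  25.18695293  25.49501818] y [-16.78816978  16.68884881]
tilt [ 7.04113570e-04 -2.67303762e+01]
```

```bash
python3 - <<'E'
from h import *
z=np.load("w2.npz"); im,d=z["im"],z["d"]; st=bot.read_state(); C=cam("wrist",st)
print(st["time"],st["tool_pos"],yawx(st))
g=im[62:145,225:295].min(2); m=(g>150).astype(np.uint8)
cs,h=cv2.findContours(m,cv2.RETR_CCOMP,cv2.CHAIN_APPROX_NONE)
for c,hh in zip(cs,h[0]):
    if hh[3]>=0 and cv2.contourArea(c)>500:
        w=onplane(C,c.reshape(-1,2)+[225,62],.015)[:,:2]*1000; print("inner",cv2.minAreaRect(w.astype(np.float32)),)
# dark bolt holes (rows of 4)
G=im[0:160,190:330].astype(int).sum(2); n,l,s,c=cv2.connectedComponentsWithStats((G<110).astype(np.uint8))
pts=[ci+[190,0] for si,ci in zip(s,c) if 25<si[4]<130 and 5<si[2]<16 and 5<si[3]<16]
w=onplane(C,np.array(pts),.015)*1000; print(np.c_[np.round(pts),w[:,:2].round(1)])
# stud: points z>0.07
P=cloud(C,d); q=P[0:70,235:285]; q=q[(q[...,2]>.06)&(q[...,2]<.1)]; print(len(q),np.median(q,0),q[:,2].max())
E
```

```text
4.1 [ 0.65830912 -0.05211629  0.14988971] 95.29027731878897
inner ((653.2670288085938, 26.798206329345703), (40.5186767578125, 51.350013732910156), 5.380564212799072)Traceback (most recent call last):
  File "<stdin>", line 12, in <module>
  File "h.py", line 17, in onplane
    o,d=rays(C,px); return o+d*((z-o[2])/d[:,2])[:,None]
        ~~~~^^^^^^
  File "h.py", line 14, in rays
    s=cv2.undistortPoints(px.reshape(-1,1,2),K,np.array([k1,0,0,0,0.])).reshape(-1,2)
      ~~~~~~~~~~~~~~~~~~~^^^^^^^^^^^^^^^^^^^^^^^^^^^^^^^^^^^^^^^^^^^^^^
cv2.error: OpenCV(4.12.0) /io/opencv/modules/calib3d/src/undistort.dispatch.cpp:347: error: (-215:Assertion failed) CV_IS_MAT(_src) && CV_IS_MAT(_dst) && (_src->rows == 1 || _src->cols == 1) && (_dst->rows == 1 || _dst->cols == 1) && _src->cols + _src->rows - 1 == _dst->rows + _dst->cols - 1 && (CV_MAT_TYPE(_src->type) == CV_32FC2 || CV_MAT_TYPE(_src->type) == CV_64FC2) && (CV_MAT_TYPE(_dst->type) == CV_32FC2 || CV_MAT_TYPE(_dst->type) == CV_64FC2) in function 'cvUndistortPointsInternal'
```

step_arm:
  motion:
    - [3,4,0.1,0,0]
    - [3,7.88,0.24,2,0]
    - [3,7.88,0.24,6,0]
    - [3,7.88,0.24,9,0]
    - [3,7.88,0.24,11,0]
    - [3,7.88,0.24,11,0]
    - [3,7.88,0.24,11,0]
    - [3,7.88,0.24,11,0]
    - [3,7.88,0.24,11,0]

```text
time: 5.0
tool_pos: [0.6566, 0.027, 0.0427]
tcp_rot: [2.114, 2.32, 0.004]
wrist_force: [-0.3, -0.3, -3.3]
width: 0.407
grip_force: 61.8
```

```bash
python3 - <<'E'
from h import *
st=bot.read_state(); print(st["tool_pos"],yawx(st),st["wrist_force"],goto([.6534,.0266,.027],95.3,st))
E
```

```text
[0.65663985 0.02702517 0.04269336] 95.31367468739658 [-0.31700868 -0.32160653 -3.33554264] shift cm [-0.01 -0.33  1.57] twist 0.0
```

step_arm:
  motion:
    - [3,0,-0.1,0.3,0]
    - [3,0,-0.1,0.3,0]
    - [3,0,-0.1,0.3,0]
    - [3,0,-0.1,0.3,0]

```text
time: 5.4
tool_pos: [0.6539, 0.0273, 0.0373]
tcp_rot: [2.115, 2.323, 0.0]
wrist_force: [-0.6, -0.4, -2.4]
width: 0.414
grip_force: 61.8
```

```bash
python3 - <<'E'
from h import *
st=bot.read_state(); print(st["tool_pos"],st["joint_vel"].round(3),goto([.6534,.0266,.027],95.3,st))
E
```

```text
[0.65392634 0.02729972 0.03731882] [-0.002  0.004 -0.002 -0.001 -0.001  0.   ] shift cm [-0.06 -0.06  1.03] twist 0.0
```

step_arm:
  motion:
    - [3,-0.06,-0.06,0.5,0]
    - [3,-0.06,-0.06,0.8,0]
    - [3,-0.06,-0.06,0.9,0]
    - [3,-0.06,-0.06,1.0,0]
    - [3,-0.06,-0.06,1.0,0]
    - [3,-0.06,-0.06,1.0,0]

```text
time: 6.0
tool_pos: [0.6535, 0.0266, 0.0277]
tcp_rot: [2.115, 2.322, 0.0]
wrist_force: [-3.1, -0.3, 3.5]
width: 0.415
grip_force: 62.4
```

step_arm:
  motion:
    - [6,0,0,0,0]
    - [6,0,0,0,0]
    - [6,0,0,0,0]
    - [6,0,0,0,0]
    - [6,0,0,-4,0]
    - [6,0,0,-9,0]
    - [6,0,0,-14,0]
    - [6,-3,0,-14,0]
    - [6,-3,0,-14,0]
    - [6,-3,0,-14,0]
    - [6,-3,0,-14,0]

```text
time: 7.1
tool_pos: [0.6551, -0.0028, 0.1658]
tcp_rot: [-2.114, -2.321, 0.002]
wrist_force: [0.9, 0.0, 0.1]
width: 0.7
grip_force: 0.0
```

```bash
python3 - <<'E'
from h import *
st=bot.read_state(); im,d=bot.read_camera("wrist"); save("w3",im); np.savez("w3",im=im,d=d)
C=cam("wrist",st); print(st["time"],st["tool_pos"],st["joint_vel"].round(3))
P=cloud(C,d); m=((P[...,2]>.048)&(P[...,2]<.062)&(np.hypot(P[...,0]-.653,P[...,1]-.027)<.04)); w=P[m]; print(np.median(w[:,2]), cv2.minAreaRect((w[:,:2]*1000).astype(np.float32)), m.sum())
q=P[(P[...,2]>.07)&(P[...,2]<.1)&(np.hypot(P[...,0]-.6486,P[...,1]-.077)<.03)]; print("stud",len(q),np.median(q,0) if len(q) else 0)
print(goto([.479,.333,.20],140,st))
E
```

```text
7.1 [ 0.65512095 -0.0028204   0.16576049] [ 0.006  0.006  0.001 -0.002 -0.002 -0.001]
0.054604221123820684 ((653.937744140625, 26.999120712280273), (36.16774368286133, 50.10335159301758), 5.184535980224609) 1829
stud 229 [0.64828753 0.07697686 0.08587254]
shift cm [ 35.08 -14.43  -3.36] twist -44.7
```

View pics/w3.png

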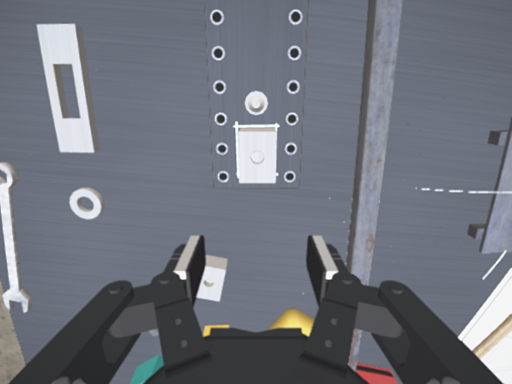

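The wrist view shows the packing block inside the outline at (257,157), about 0.6 mm off centre and aligned. The stud is at (256,103), the strap at (66,88) and the washer at (86,203). The tube is next.

step_arm:
  motion:
    - [8.5,4.5,-1.9,-0.4,-6]
    - [8.5,9,-3.7,-0.9,-12]
    - [8.5,13.5,-5.5,-1.3,-18]
    - [8.5,18,-7.4,-1.7,-24]
    - [8.5,22.5,-9.3,-2.2,-30]
    - [8.5,27,-11.1,-2.6,-36]
    - [8.5,31,-12.7,-3,-42]
    - [8.5,34,-14,-3.4,-44.7]
    - [8.5,35.1,-14.4,-3.4,-44.7]
    - [8.5,35.1,-14.4,-3.4,-44.7]
    - [8.5,35.1,-14.4,-3.4,-44.7]
    - [8.5,35.1,-14.4,-3.4,-44.7]
    - [8.5,35.1,-14.4,-3.4,-44.7]
    - [8.5,35.1,-14.4,-3.4,-44.7]

```text
time: 8.55
tool_pos: [0.4807, 0.3318, 0.2011]
tcp_rot: [-1.076, -2.952, 0.0]
wrist_force: [-0.2, 0.0, 0.7]
width: 0.997
grip_force: 0.0
```

```bash
python3 - <<'E'
from h import *
st=bot.read_state(); im,d=bot.read_camera("wrist"); save("w4",im); np.savez("w4",im=im,d=d)
C=cam("wrist",st); print(st["time"],st["tool_pos"],yawx(st),st["joint_vel"].round(3))
P=cloud(C,d); m=((P[...,2]>.035)&(P[...,2]<.048)&(np.hypot(P[...,0]-.479,P[...,1]-.333)<.05)); w=P[m]; rc=cv2.minAreaRect((w[:,:2]*1000).astype(np.float32)); print(np.median(w[:,2]), rc, m.sum())
print(goto([rc[0][0]/1000,rc[0][1]/1000,.014],140,st))
E
```

```text
8.55 [0.48072216 0.33180174 0.20112679] 139.93783636433054 [ 0.004 -0.001 -0.002  0.001 -0.     0.001]
0.03947469076590254 ((480.5477294921875, 332.59515380859375), (40.05916976928711, 73.43853759765625), 48.71112060546875) 2013
shift cm [ 0.07  0.05 18.71] twist -0.1
```

View pics/w4.png

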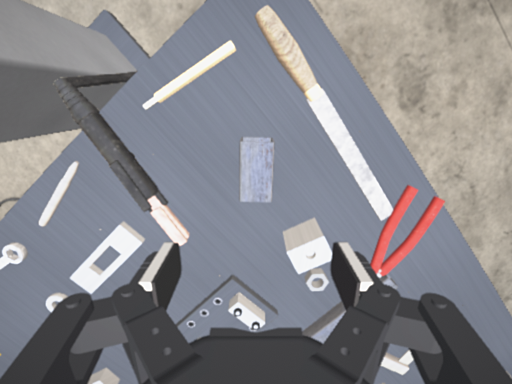

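The wrist view shows the dark tube at (257,170), clear of its neighbours and lined up with the tool.

step_arm:
  motion:
    - [7.5,0,0,5,0]
    - [7.5,0.07,0.05,10,1]
    - [7.5,0.07,0.05,15,1]
    - [7.5,0.07,0.05,18,1]
    - [7.5,0.07,0.05,18.9,1]
    - [7.5,0.07,0.05,18.9,1]
    - [7.5,0.07,0.05,18.9,1]
    - [3.5,0.07,0.05,18.9,1]
    - [3.5,0.07,0.05,18.9,1]
    - [3.5,0.07,0.05,18.9,1]
    - [3.5,0.07,0.05,18.9,1]
    - [3.5,0.07,0.05,18.9,1]
    - [3.5,0.07,0.05,18.9,1]
    - [3.5,0,0,15,1]
    - [3.5,0,0,9,1]
    - [3.5,0,0,6,1]
    - [3.5,0,0,6,1]
    - [3.5,0,0,6,1]
    - [3.5,0,0,6,1]
  force: 45

```text
time: 10.5
tool_pos: [0.4788, 0.332, 0.1396]
tcp_rot: [-1.098, -2.941, 0.004]
wrist_force: [-0.5, -0.6, -1.0]
width: 0.46
grip_force: 46.6
```

```bash
python3 - <<'E'
from h import *
f=np.array([-np.sin(np.radians(5.3)),np.cos(np.radians(5.3))]); o=np.array([.6485,.0768]); p=o+f*.0585
st=bot.read_state(); print(st["tool_pos"],yawx(st),st["width"]*85.4,p,goto([*(o-f*.03),.155],95.3,st))
E
```

```text
[0.47880912 0.33200891 0.13959749] 139.04535428934645 39.30903121874626 [0.64309632 0.13504989] shift cm [-31.71 -10.23  -1.54] twist 43.7
```

step_arm:
  motion:
    - [3.5,-4.7,-1.5,-1.5,7]
    - [3.5,-9.4,-3,-1.5,14]
    - [3.5,-14,-4.5,-1.5,21]
    - [3.5,-18.7,-6,-1.5,28]
    - [3.5,-23.4,-7.5,-1.5,35]
    - [3.5,-28,-9,-1.5,42]
    - [3.5,-30.5,-9.8,-1.5,43.7]
    - [3.5,-31.7,-10.2,-1.5,43.7]
    - [3.5,-31.7,-10.2,-1.5,43.7]
    - [3.5,-31.7,-10.2,-1.5,43.7]
    - [3.5,-31.7,-10.2,-1.5,43.7]
    - [3.5,-31.7,-10.2,-1.5,43.7]
    - [3.5,-31.7,-10.2,-1.5,43.7]
    - [3.5,-31.7,-10.2,-1.5,43.7]

```text
time: 11.9
tool_pos: [0.6525, 0.0488, 0.1566]
tcp_rot: [2.114, 2.324, 0.001]
wrist_force: [0.3, 0.3, -2.1]
width: 0.462
grip_force: 46.5
```

```bash
python3 - <<'E'
from h import *
st=bot.read_state(); im,d=bot.read_camera("wrist"); save("w5",im); np.savez("w5",im=im,d=d)
C=cam("wrist",st); print(st["time"],st["tool_pos"],yawx(st),st["joint_vel"].round(3))
P=cloud(C,d); M=R.from_rotvec(st["tcp_rot"]).as_matrix(); Q=(P-st["tool_pos"])@M*1000
# stop top, z~.039
f=np.array([-np.sin(np.radians(5.3)),np.cos(np.radians(5.3))]); o=np.array([.6485,.0768]); r=np.array([f[1],-f[0]])
a=(P[...,:2]-o)@f*1000; b=(P[...,:2]-o)@r*1000
m=(P[...,2]>.033)&(P[...,2]<.046)&(a>80)&(a<140)&(abs(b)<40); print("stop n",m.sum(),"y face",np.percentile(a[m],[0.5,2,98]),"x",np.percentile(b[m],[1,99]),np.median(P[m][:,2]))
t=(abs(Q[...,1])<17)&(Q[...,2]<-20)&(Q[...,2]>-35)&(abs(Q[...,0])<60)
zt=np.median(Q[t][:,2]); t&=abs(Q[...,2]-zt)<3; print("tube top z",zt,"x",np.percentile(Q[t][:,0],[.3,2,98,99.7]),np.polyfit(Q[t][:,0],Q[t][:,2],1))
E
```

```text
11.9 [0.65252469 0.04875973 0.1565675 ] 95.40506060093591 [-0.006  0.002 -0.002 -0.002 -0.     0.   ]
stop n 1785 y face [ 95.07020823  95.27187457 116.51064844] x [-27.76669602  27.17589283] 0.038620106803391785
tube top z -25.075069361391808 x [-36.02335061 -34.16367614  36.08504254  36.64034582] [-4.46030709e-04 -2.50625264e+01]
```

View pics/w5.png

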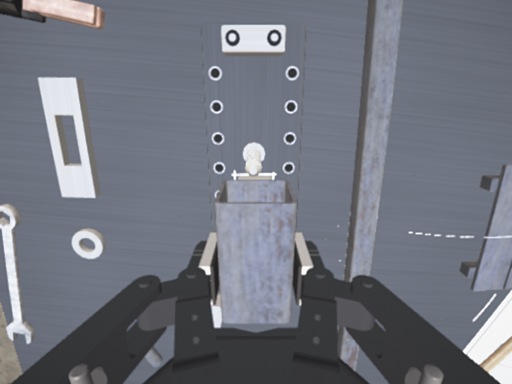

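The wrist view shows the tube held straight at (256,255), the stud at (254,152), and the stop's near face at row 52. All of this agrees with my fixture frame to within 0.5 mm.

step_arm:
  motion:
    - [3.5,4,-0.07,0,0]
    - [3.5,7.5,-0.14,0,0]
    - [3.5,8.45,-0.14,2,0]
    - [3.5,8.45,-0.14,6,0]
    - [3.5,8.45,-0.14,9,0]
    - [3.5,8.45,-0.14,11,0]
    - [3.5,8.45,-0.14,11.7,0]
    - [3.5,8.45,-0.14,11.7,0]
    - [3.5,8.45,-0.14,11.7,0]
    - [3.5,8.45,-0.14,11.7,0]
    - [3.5,8.45,-0.14,11.7,0]
    - [3.5,8.45,-0.14,11.7,0]

```text
time: 13.15
tool_pos: [0.6442, 0.1321, 0.0405]
tcp_rot: [2.115, 2.322, 0.002]
wrist_force: [-0.1, -0.0, -2.0]
width: 0.464
grip_force: 46.5
```

```bash
python3 - <<'E'
from h import *
st=bot.read_state(); print(st["tool_pos"],yawx(st),st["joint_vel"].round(3),st["wrist_force"],goto([.6433,.1330,.031],95.3,st))
E
```

```text
[0.64421275 0.13207087 0.04050535] 95.33549504175272 [ 0.     0.004  0.006 -0.001 -0.     0.001] [-0.12251153 -0.03953812 -1.97605003] shift cm [ 0.1  -0.08  0.95] twist 0.0
```

step_arm:
  motion:
    - [3.5,0.1,-0.08,0.5,0]
    - [3.5,0.1,-0.08,0.9,0]
    - [3.5,0.1,-0.08,1.1,0]
    - [3.5,0.1,-0.08,1.1,0]
    - [3.5,0.1,-0.08,1.1,0]
    - [3.5,0.1,-0.08,1.1,0]

```text
time: 13.75
tool_pos: [0.6423, 0.133, 0.0294]
tcp_rot: [-2.115, -2.322, 0.001]
wrist_force: [-3.4, -0.7, 7.2]
width: 0.462
grip_force: 47.7
```

step_arm:
  motion:
    - [3.5,0.1,0.05,-0.08,0]
    - [3.5,0.2,0.08,-0.08,0]
    - [3.5,0.25,0.08,-0.08,0]
    - [3.5,0.3,0.08,-0.08,0]
    - [3.5,0.3,0.08,-0.08,0]
    - [3.5,0.3,0.08,-0.08,0]

```text
time: 14.35
tool_pos: [0.6435, 0.1352, 0.0294]
tcp_rot: [2.114, 2.322, -0.001]
wrist_force: [-1.2, -5.4, 5.1]
width: 0.465
grip_force: 47.3
```

step_arm:
  motion:
    - [6.5,0,0,0,0]
    - [6.5,0,0,0,0]
    - [6.5,0,0,0,0]
    - [6.5,0,0,0,0]
    - [6.5,0,0,-4,0]
    - [6.5,0,0,-9,0]
    - [6.5,-4,0,-14,0]
    - [6.5,-6,0,-16,0]
    - [6.5,-6,0,-16,0]
    - [6.5,-6,0,-16,0]
    - [6.5,-6,0,-16,0]
    - [6.5,-6,0,-16,0]

```text
time: 15.55
tool_pos: [0.6471, 0.077, 0.1865]
tcp_rot: [-2.112, -2.321, 0.004]
wrist_force: [-0.2, 0.0, 0.0]
width: 0.759
grip_force: 0.0
```

```bash
cat >> h.py <<'E'
F_=np.array([-np.sin(np.radians(5.3)),np.cos(np.radians(5.3))]); O_=np.array([.6485,.0768]); R_=np.array([F_[1],-F_[0]])
def fix(P): return np.stack([(P[...,:2]-O_)@R_*1000,(P[...,:2]-O_)@F_*1000,P[...,2]*1000],-1)
def world(x,y,z): return [*(O_+R_*x/1000+F_*y/1000),z/1000]
def rect(Q,m): 
    w=Q[m]; r=cv2.minAreaRect(w[:,:2].astype(np.float32)); return m.sum(),np.round(np.median(w[:,2]),1),np.round(r[0],1),np.round(r[1],1),round(r[2],1)
E
python3 - <<'E'
from h import *
st=bot.read_state(); im,d=bot.read_camera("wrist"); save("w6",im); np.savez("w6",im=im,d=d)
C=cam("wrist",st); print(st["time"],st["tool_pos"],yawx(st),st["joint_vel"].round(3))
P=cloud(C,d);Q=fix(P); x,y,z=Q[...,0],Q[...,1],Q[...,2]
print("stop",rect(Q,(z>34)&(z<45)&(y>85)&(y<130)&(abs(x)<40)))
print("tube",rect(Q,(z>49)&(z<62)&(y>14)&(y<110)&(abs(x)<40)))
print("pack",rect(Q,(z>49)&(z<62)&(y<-15)&(y>-90)&(abs(x)<40)))
s=(P[...,2]>.006)&(P[...,2]<.02)&(abs(P[...,0]-.445)<.04)&(abs(P[...,1]-.072)<.09); print("strap",rect(P*1000,s))
print(goto([.445,.072,.20],94,st))
E
```

```text
15.55 [0.6470572  0.07700268 0.18651583] 95.39067148038797 [ 0.004  0.002 -0.004 -0.002 -0.001 -0.001]
stop (np.int64(1217), np.float64(38.6), array([ -0.6, 106.2]), array([56.1, 21.2]), 0.2)
tube (np.int64(2943), np.float64(54.4), array([ 0.8, 58.3]), array([40.2, 73.5]), 0.2)
pack (np.int64(1264), np.float64(54.6), array([  0.9, -50.3]), array([36. , 50.9]), 0.3)
strap (np.int64(2946), np.float64(11.5), array([445.1,  71.4]), array([ 42.2, 130.2]), 4.0)
shift cm [  1.4  -20.17  -1.26] twist 1.4
```

View pics/w6.png

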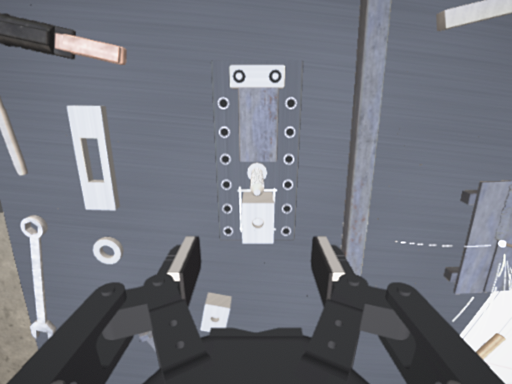

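The wrist view shows the tube at (258,124), up against the stop (76) and in line with the stud. The strap is at (92,158) and the washer at (107,250). The strap is next.

step_arm:
  motion:
    - [6,0.3,-5,0,1.4]
    - [6,0.7,-10,0,1.4]
    - [6,1,-15,0,1.4]
    - [6,1.3,-19,0,1.4]
    - [6,1.35,-20.2,2,1.4]
    - [6,1.35,-20.2,5,1.4]
    - [6,1.35,-20.2,8,1.4]
    - [6,1.35,-20.2,8,1.4]
    - [6,1.35,-20.2,8,1.4]
    - [6,1.35,-20.2,8,1.4]
    - [6,1.35,-20.2,8,1.4]
    - [6,1.35,-20.2,8,1.4]

```text
time: 16.8
tool_pos: [0.4475, 0.071, 0.1104]
tcp_rot: [2.143, 2.295, 0.003]
wrist_force: [-0.3, -0.4, 0.2]
width: 0.701
grip_force: 0.0
```

```bash
python3 - <<'E'
from h import *
st=bot.read_state(); im,d=bot.read_camera("wrist"); save("w7",im)
C=cam("wrist",st); print(st["time"],st["tool_pos"],yawx(st),st["joint_vel"].round(3))
P=cloud(C,d)
s=(P[...,2]>.006)&(P[...,2]<.02)&(abs(P[...,0]-.445)<.04)&(abs(P[...,1]-.072)<.09); r=rect(P*1000,s); print("strap",r)
print(goto([r[2][0]/1000,r[2][1]/1000,.005],94,st))
E
```

```text
16.8 [0.44746411 0.07101501 0.1104269 ] 93.93905087067418 [-0.     0.002  0.009  0.    -0.002  0.001]
strap (np.int64(4314), np.float64(11.6), array([444.8,  70.5]), array([ 40.2, 131. ]), 3.9)
shift cm [-0.03 -0.3  10.54] twist -0.1
```

step_arm:
  motion:
    - [6,0,-0.2,5,0]
    - [6,0,-0.2,8,0]
    - [6,0,-0.2,9.8,0]
    - [6,0,-0.2,10.5,0]
    - [6,0,-0.2,10.5,0]
    - [6,0,-0.2,10.5,0]
    - [6,0,-0.2,10.5,0]
    - [6,0,-0.2,10.5,0]

```text
time: 17.65
tool_pos: [0.4455, 0.0709, 0.0054]
tcp_rot: [2.143, 2.295, 0.003]
wrist_force: [-0.1, -0.1, 0.1]
width: 0.702
grip_force: 0.0
```

step_arm:
  motion:
    - [6,0,0,0.3,0]
    - [6,0,0,0.3,0]
    - [3.5,0,0,0.3,0]
    - [3.5,0,0,0.3,0]
    - [3.5,0,0,0.3,0]
    - [3.5,0,0,0.3,0]
    - [3.5,0,0,0.3,0]
    - [3.5,0,0,-1,0]
    - [3.5,0,0,-5,0]
    - [3.5,0,0,-10,0]
    - [3.5,0,0,-14,0]
    - [3.5,0,0,-14.5,0]
    - [3.5,0,0,-14.5,0]
    - [3.5,0,0,-14.5,0]
    - [3.5,0,0,-14.5,0]
  force: 50

```text
time: 19.15
tool_pos: [0.4419, 0.0705, 0.1463]
tcp_rot: [-2.141, -2.294, 0.007]
wrist_force: [-0.2, -0.3, -3.2]
width: 0.449
grip_force: 52.1
```

```bash
python3 - <<'E'
from h import *
st=bot.read_state(); print(st["tool_pos"],yawx(st),st["width"]*85.4,st["wrist_force"],goto(world(0,-85,150),95.3,st))
E
```

```text
[0.44185964 0.07048487 0.14626861] 93.9385325728257 38.348314627689795 [-0.19661973 -0.33209472 -3.20338964] shift cm [-9.29 20.86 -0.49] twist -1.4
```

step_arm:
  motion:
    - [3.5,-1.9,4.2,-0.4,-1.4]
    - [3.5,-3.8,8.4,-0.4,-1.4]
    - [3.5,-5.7,12.6,-0.4,-1.4]
    - [3.5,-7.6,16.8,-0.4,-1.4]
    - [3.5,-8.8,19.8,-0.4,-1.4]
    - [3.5,-9.2,20.6,-0.4,-1.4]
    - [3.5,-9.2,20.6,-0.4,-1.4]
    - [3.5,-9.2,20.6,-0.4,-1.4]
    - [3.5,-9.2,20.6,-0.4,-1.4]
    - [3.5,-9.2,20.6,-0.4,-1.4]
    - [3.5,-9.2,20.6,-0.4,-1.4]

```text
time: 20.25
tool_pos: [0.6554, -0.0064, 0.1534]
tcp_rot: [2.115, 2.323, 0.0]
wrist_force: [0.8, -0.2, -3.4]
width: 0.449
grip_force: 52.2
```

```bash
python3 - <<'E'
from h import *
st=bot.read_state(); im,d=bot.read_camera("wrist"); save("w8",im); np.savez("w8",im=im,d=d)
C=cam("wrist",st); print(st["time"],st["tool_pos"],yawx(st),st["joint_vel"].round(3))
P=cloud(C,d);Q=fix(P); x,y,z=Q[...,0],Q[...,1],Q[...,2]
M=R.from_rotvec(st["tcp_rot"]).as_matrix(); T=(P-st["tool_pos"])@M*1000
t=(abs(T[...,1])<24)&(T[...,2]<10)&(T[...,2]>-25)&(T[...,0]>-25)&(T[...,0]<75)&(T[...,2]<0)
zt=np.median(T[t][:,2]); t&=abs(T[...,2]-zt)<4; a=T[t]
print("strap top z",zt,"x",np.percentile(a[:,0],[.3,50,99.7]),"tilt x",np.polyfit(a[:,0],a[:,2],1))
far=a[(a[:,0]>35)&(a[:,0]<62)]; print("front y edges",np.percentile(far[:,1],[.5,99.5]))
for lo in (32,40,48,56):
    k=a[(a[:,0]>lo)&(a[:,0]<lo+8)]; print(lo,k[:,1].min(),k[:,1].max())
print("stud",rect(Q,(z>70)&(z<95)&(abs(x)<20)&(abs(y)<20)),"tube",rect(Q,(z>49)&(z<62)&(y>14)&(y<110)&(abs(x)<40)))
E
```

```text
20.25 [ 0.65542221 -0.00644844  0.15344457] 95.37385791705617 [-0.001  0.002 -0.008 -0.001 -0.     0.001]
strap top z -10.07776147249987 x [-24.42587859  38.08955916  65.26928096] tilt x [-8.14017268e-04 -1.00241377e+01]
front y edges [-19.16300281  20.43402385]
32 -19.31407907580039 20.808730545474376
40 -19.351601969258603 20.668969214796842
48 -19.357001329989355 20.68577516156848
56 -19.44249738523141 20.670380206086026
stud (np.int64(260), np.float64(85.5), array([-0.2, -0.1]), array([12.7, 13.3]), 44.6) tube (np.int64(3539), np.float64(54.4), array([ 0.8, 48.2]), array([40.6, 53.1]), 0.0)
```

View pics/w8.png

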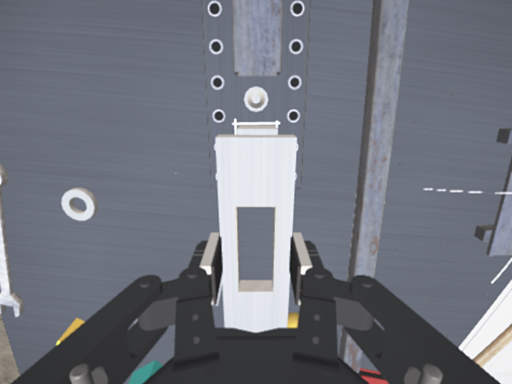

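The wrist view shows the strap held level and straight (cols 217–297), with its slot at (256,245). The stud is dead ahead at (256,99). I'm moving it over the stud.

step_arm:
  motion:
    - [3.5,4,0,0,0]
    - [3.5,7.5,0.04,1,0]
    - [3.5,8.35,0.04,3,0]
    - [3.5,8.35,0.04,4.5,0]
    - [3.5,8.35,0.04,4.5,0]
    - [3.5,8.35,0.04,4.5,0]
    - [3.5,8.35,0.04,4.5,0]
    - [3.5,8.35,0.04,4.5,0]
    - [3.5,8.35,0.04,4.5,0]

```text
time: 21.2
tool_pos: [0.6495, 0.0757, 0.1091]
tcp_rot: [2.116, 2.321, 0.002]
wrist_force: [0.4, -0.0, -3.6]
width: 0.45
grip_force: 52.1
```

```bash
python3 - <<'E'
from h import *
st=bot.read_state(); print(st["tool_pos"],yawx(st),st["joint_vel"].round(3),fix(np.array(st["tool_pos"])),goto(world(-.4,0,60),95.3,st))
E
```

```text
[0.64946478 0.07570687 0.10909479] 95.28946274170647 [ 0.005  0.002  0.003  0.    -0.     0.   ] [  0.85967952  -1.17757677 109.09479381] shift cm [ 0.12 -0.13  4.91] twist -0.0
```

step_arm:
  motion:
    - [3.5,0.1,-0.1,0,0]
    - [3.5,0.1,-0.1,0,0]
    - [3.5,0.1,-0.1,1,0]
    - [3.5,0.1,-0.1,2,0]
    - [3.5,0.1,-0.1,3,0]
    - [3.5,0.1,-0.1,4,0]
    - [3.5,0.1,-0.1,4.6,0]
    - [3.5,0.1,-0.1,4.9,0]
    - [3.5,0.1,-0.1,4.9,0]
    - [3.5,0.1,-0.1,4.9,0]
    - [3.5,0.1,-0.1,4.9,0]

```text
time: 22.3
tool_pos: [0.6482, 0.0772, 0.0598]
tcp_rot: [2.115, 2.322, 0.002]
wrist_force: [-0.4, 0.5, -4.3]
width: 0.448
grip_force: 52.1
```

```bash
python3 - <<'E'
from h import *
st=bot.read_state(); print(yawx(st),st["joint_vel"].round(3),fix(np.array(st["tool_pos"])),st["wrist_force"],goto(world(-.4,0,56),95.3,st))
E
```

```text
95.34142738427404 [ 0.001 -0.002  0.001  0.     0.001 -0.   ] [-0.21427664  0.47080878 59.82503878] [-0.39455056  0.48865989 -4.30376265] shift cm [-0.05 -0.02  0.38] twist 0.0
```

step_arm:
  motion:
    - [3.5,0,0,0.2,0]
    - [3.5,0,0,0.3,0]
    - [3.5,0,0,0.35,0]
    - [3.5,0,0,0.35,0]
    - [3.5,0,0,0.35,0]

```text
time: 22.8
tool_pos: [0.6479, 0.0772, 0.0564]
tcp_rot: [2.115, 2.322, 0.001]
wrist_force: [-2.5, 0.1, 3.7]
width: 0.445
grip_force: 52.9
```

step_arm:
  motion:
    - [6,0,0,0,0]
    - [6,0,0,0,0]
    - [6,0,0,0,0]
    - [6,0,0,0,0]
    - [6,0,0,-4,0]
    - [6,0,0,-9,0]
    - [6,-3,0,-12,0]
    - [6,-7,0,-12,0]
    - [6,-8,0,-12,0]
    - [6,-8,0,-12,0]
    - [6,-8,0,-12,0]
    - [6,-8,0,-12,0]
    - [6,-8,0,-12,0]

```text
time: 24.1
tool_pos: [0.6546, -0.0012, 0.1747]
tcp_rot: [-2.113, -2.323, 0.001]
wrist_force: [0.7, -0.6, 0.7]
width: 0.701
grip_force: 0.0
```

```bash
python3 - <<'E'
from h import *
st=bot.read_state(); im,d=bot.read_camera("wrist"); save("w9",im); np.savez("w9",im=im,d=d)
C=cam("wrist",st); print(st["time"],st["tool_pos"],yawx(st))
P=cloud(C,d);Q=fix(P); x,y,z=Q[...,0],Q[...,1],Q[...,2]
s=(z>61)&(z<73)&(abs(x)<30)&(abs(y)<75); print("strap",rect(Q,s)); a=Q[s&(abs(x)>11.5)]; print("plane",np.linalg.lstsq(np.c_[a[:,:2],np.ones(len(a))],a[:,2],rcond=None)[0])
print("stud",rect(Q,(z>78)&(z<95)&(abs(x)<20)&(abs(y)<20)))
W=P*1000; s=(P[...,2]>.005)&(P[...,2]<.018)&(abs(P[...,0]-.45)<.03)&(abs(P[...,1]+.0586)<.03); r=rect(W,s); print("washer",r)
print(goto([.450,-.0586,.11],93,st))
E
```

```text
24.1 [ 0.6546117  -0.00121686  0.17474208] 95.4193125426231
strap (np.int64(5360), np.float64(66.6), array([-0. ,  0.7]), array([130.6,  40.5]), 89.9)
plane [-1.86227061e-03 -1.13265159e-03  6.65685349e+01]
stud (np.int64(207), np.float64(85.7), array([0. , 0.3]), array([13. , 12.8]), 89.8)
washer (np.int64(594), np.float64(9.3), array([450.6, -59.3]), array([38.4, 38.3]), 51.3)
shift cm [ -3.78 -20.9    6.5 ] twist 2.4
```

View pics/w9.png

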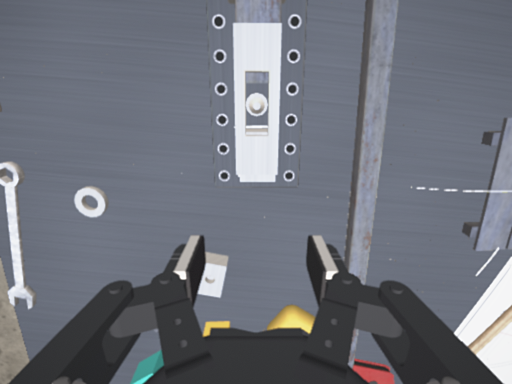

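The wrist view shows the strap lying level at (257,103), with the stud up through its slot at (256,104). The washer is at (90,202) and comes next.

step_arm:
  motion:
    - [6,-1,-5,0,0]
    - [6,-2,-10,0,0]
    - [6,-3,-15,0,0]
    - [6,-3.6,-19.5,2,0]
    - [6,-3.8,-20.8,5,0]
    - [6,-3.8,-20.8,6.5,0]
    - [6,-3.8,-20.8,6.5,0]
    - [6,-3.8,-20.8,6.5,0]
    - [6,-3.8,-20.8,6.5,0]
    - [6,-3.8,-20.8,6.5,0]
    - [6,-3.8,-20.8,6.5,0]

```text
time: 25.25
tool_pos: [0.4526, -0.0597, 0.1115]
tcp_rot: [2.114, 2.322, 0.001]
wrist_force: [0.4, -0.4, 0.1]
width: 0.702
grip_force: 0.0
```

```bash
python3 - <<'E'
from h import *
st=bot.read_state(); im,d=bot.read_camera("wrist")
C=cam("wrist",st); print(st["time"],st["tool_pos"],yawx(st),st["joint_vel"].round(3))
P=cloud(C,d)
s=(P[...,2]>.005)&(P[...,2]<.018)&(abs(P[...,0]-.45)<.03)&(abs(P[...,1]+.0586)<.03); w=(P[s][:,:2]*1000).astype(np.float32); print(s.sum(),cv2.minEnclosingCircle(w),w.mean(0))
c=cv2.minEnclosingCircle(w)[0]; print(goto([c[0]/1000,c[1]/1000,.005],95.3,st))
E
```

```text
25.25 [ 0.45258128 -0.05966767  0.11147657] 95.36793985658352 [-0.002  0.001  0.01  -0.001 -0.001  0.001]
939 ((450.01812744140625, -59.27470016479492), 19.80996322631836) [450.0495   -58.369396]
shift cm [ 0.07 -0.27 10.65] twist 0.1
```

step_arm:
  motion:
    - [6,0.07,-0.1,4,0]
    - [6,0.07,-0.1,8,0]
    - [6,0.07,-0.1,9.8,0]
    - [6,0.07,-0.1,10.6,0]
    - [6,0.07,-0.1,10.9,0]
    - [6,0.07,-0.1,10.9,0]
    - [6,0.07,-0.1,10.9,0]
    - [3.5,0.07,-0.1,10.9,0]
    - [3.5,0.07,-0.1,10.9,0]
    - [3.5,0.07,-0.1,10.9,0]
    - [3.5,0.07,-0.1,10.9,0]
    - [3.5,0.07,-0.1,10.9,0]
    - [3.5,0.07,-0.1,10.9,0]
  force: 50

```text
time: 26.6
tool_pos: [0.4516, -0.0593, 0.0032]
tcp_rot: [2.114, 2.321, 0.002]
wrist_force: [-1.5, 0.6, 6.8]
width: 0.43
grip_force: 49.2
```

step_arm:
  motion:
    - [3.5,0,0,0,0]
    - [3.5,0,0,0,0]
    - [3.5,0,0,-1,0]
    - [3.5,0,0,-5,0]
    - [3.5,0,0,-10,0]
    - [3.5,0,0,-15,0]
    - [3.5,0,0,-16,0]
    - [3.5,0,0,-16,0]
    - [3.5,0,0,-16,0]
    - [3.5,0,0,-16,0]

```text
time: 27.6
tool_pos: [0.4485, -0.0587, 0.1592]
tcp_rot: [-2.113, -2.32, 0.004]
wrist_force: [0.2, 0.1, -1.2]
width: 0.43
grip_force: 50.4
```

```bash
python3 - <<'E'
from h import *
st=bot.read_state(); im,d=bot.read_camera("wrist"); save("w10",im[150:384,130:390]); np.savez("w10",im=im,d=d)
C=cam("wrist",st); print(st["time"],st["tool_pos"],yawx(st),st["width"]*85.4,st["grip_force"],st["wrist_force"])
P=cloud(C,d); M=R.from_rotvec(st["tcp_rot"]).as_matrix(); T=(P-st["tool_pos"])@M*1000
t=(abs(T[...,1])<18.5)&(abs(T[...,0])<28)&(T[...,2]>-30)&(T[...,2]<20); a=T[t]; print(len(a),np.median(a,0),np.percentile(a[:,0],[1,99]))
zt=np.median(a[:,2]); b=a[abs(a[:,2]-zt)<5]; print(cv2.minEnclosingCircle(b[:,:2].astype(np.float32)),np.linalg.lstsq(np.c_[b[:,:2],np.ones(len(b))],b[:,2],rcond=None)[0])
print(goto(world(0,-85,150),95.3,st))
E
```

```text
27.6 [ 0.44851555 -0.05868557  0.15920741] 95.33935761384964 36.7230755450169 50.41639676251242 [ 0.22867355  0.11689959 -1.23831645]
2895 [ 2.83758352 -1.46405968 -6.0516803 ] [-17.68605706  19.41818763]
((0.5192952156066895, -0.5067671537399292), 20.551647186279297) [ 0.00909973  0.00753635 -5.80637226]
shift cm [ 3.13 21.17  0.83] twist 0.0
```

View pics/w10.png

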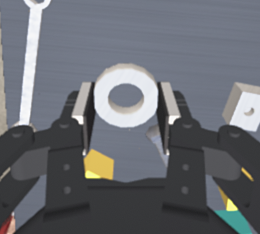

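The crop shows the washer gripped across its middle at (126,97), level and centred between the pads.

step_arm:
  motion:
    - [3.5,2.3,4.2,0,0]
    - [3.5,4.6,8.4,0,0]
    - [3.5,6.9,12.6,0,0]
    - [3.5,9.2,16.8,0,0]
    - [3.5,11,20.3,0,0]
    - [3.5,11.6,21,1,0]
    - [3.5,11.6,21,3,0]
    - [3.5,11.6,21,3.5,0]
    - [3.5,11.6,21,3.5,0]
    - [3.5,11.6,21,3.5,0]
    - [3.5,11.6,21,3.5,0]
    - [3.5,11.6,21,3.5,0]
    - [3.5,11.6,21,3.5,0]

```text
time: 28.95
tool_pos: [0.6492, 0.0758, 0.1276]
tcp_rot: [2.115, 2.321, 0.002]
wrist_force: [-0.2, -0.2, -0.7]
width: 0.43
grip_force: 50.5
```

```bash
python3 - <<'E'
from h import *
st=bot.read_state(); print(yawx(st),st["joint_vel"].round(3),fix(np.array(st["tool_pos"])),st["wrist_force"],goto(world(0,-.6,100),95.3,st))
E
```

```text
95.32224938072802 [ 0.003  0.005  0.003 -0.     0.    -0.   ] [  0.59162593  -1.01621107 127.64636981] [-0.16479603 -0.16843266 -0.67022223] shift cm [ 0.04 -0.06  2.76] twist 0.0
```

step_arm:
  motion:
    - [3.5,0.04,-0.03,1,0]
    - [3.5,0.04,-0.03,1.8,0]
    - [3.5,0.04,-0.03,2.0,0]
    - [3.5,0.04,-0.03,2.0,0]
    - [3.5,0.04,-0.03,2.0,0]
    - [3.5,0.04,-0.03,2.0,0]

```text
time: 29.55
tool_pos: [0.6487, 0.0764, 0.1068]
tcp_rot: [2.115, 2.322, 0.001]
wrist_force: [0.2, 0.4, -1.0]
width: 0.433
grip_force: 50.5
```

```bash
python3 - <<'E'
from h import *
st=bot.read_state(); print(fix(np.array(st["tool_pos"])),st["wrist_force"],goto(world(0,-.6,73),95.3,st))
E
```

```text
[  0.16739866  -0.38653351 106.84723928] [ 0.21663701  0.43075412 -0.9562623 ] shift cm [-0.02 -0.02  3.38] twist 0.0
```

step_arm:
  motion:
    - [3.5,0,-0.02,0.7,0]
    - [3.5,0,-0.02,1.4,0]
    - [3.5,0,-0.02,2.1,0]
    - [3.5,0,-0.02,2.8,0]
    - [3.5,0,-0.02,3.2,0]
    - [3.5,0,-0.02,3.3,0]
    - [3.5,0,-0.02,3.3,0]
    - [3.5,0,-0.02,3.3,0]

```text
time: 30.35
tool_pos: [0.6485, 0.0764, 0.0739]
tcp_rot: [2.115, 2.322, 0.001]
wrist_force: [1.1, -0.2, -0.6]
width: 0.427
grip_force: 50.5
```

step_arm:
  motion:
    - [3.5,0,0,0.2,0]
    - [3.5,0,0,0.3,0]
    - [3.5,0,0,0.35,0]
    - [3.5,0,0,0.35,0]
    - [3.5,0,0,0.35,0]

```text
time: 30.85
tool_pos: [0.6483, 0.0764, 0.0703]
tcp_rot: [2.115, 2.322, 0.0]
wrist_force: [-1.3, 0.7, 1.4]
width: 0.429
grip_force: 50.6
```

step_arm:
  motion:
    - [6,0,0,0,0]
    - [6,0,0,0,0]
    - [6,0,0,0,0]
    - [6,0,0,0,0]
    - [6,0,0,-4,0]
    - [6,0,0,-8,0]
    - [6,-4,0,-11,0]
    - [6,-8,0,-11,0]
    - [6,-8,0,-11,0]
    - [6,-8,0,-11,0]
    - [6,-8,0,-11,0]
    - [6,-8,0,-11,0]

```text
time: 32.05
tool_pos: [0.6551, -0.0022, 0.1792]
tcp_rot: [-2.113, -2.323, 0.001]
wrist_force: [-0.4, -0.4, -0.5]
width: 0.698
grip_force: 0.0
```

```bash
python3 - <<'E'
from h import *
st=bot.read_state(); im,d=bot.read_camera("wrist"); save("w11",cv2.resize(im[0:210,170:345],None,fx=2.8,fy=2.8,interpolation=cv2.INTER_CUBIC))
C=cam("wrist",st); print(st["time"],st["tool_pos"])
P=cloud(C,d);Q=fix(P); x,y,z=Q[...,0],Q[...,1],Q[...,2]
s=(z>61)&(z<71)&(abs(x)<30)&(abs(y)<75); print("strap",rect(Q,s))
s=(z>73)&(z<81)&(np.hypot(x,y)<24)&(np.hypot(x,y)>9.5); a=Q[s]; print("washer",rect(Q,s),np.linalg.lstsq(np.c_[a[:,:2],np.ones(len(a))],a[:,2],rcond=None)[0])
E
```

```text
32.05 [ 0.65505602 -0.00223246  0.17915345]
strap (np.int64(4576), np.float64(66.5), array([-0.1,  0.7]), array([130.6,  40.5]), 89.9)
washer (np.int64(1206), np.float64(76.3), array([-0.1, -0.5]), array([38.9, 39. ]), 0.6) [ 1.52518289e-03 -3.66098148e-03  7.62977563e+01]
```

View pics/w11.png

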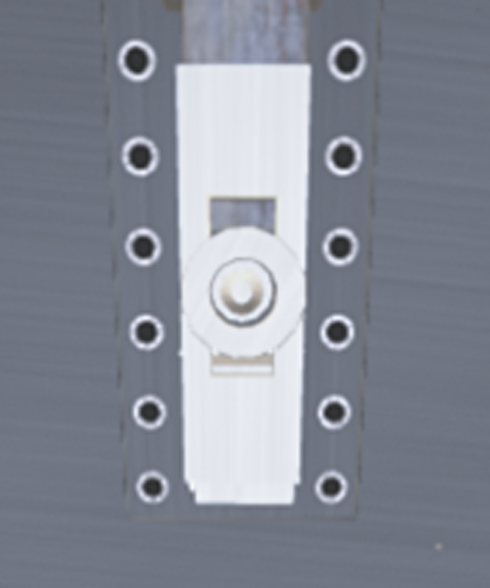

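The washer sits flat and centred over the stud at (243,292), on a strap that is level and aligned. Everything is in place, so I'm handing the job in.

```bash
python3 -c "
from workcell import bot
print(bot.finish_job())"
```

```text
the job is handed in; nothing more can be done
None
```

I built up the strap clamp as asked and handed it in at about 32 s: tube against the stop, 40 mm packing block inside the outline, strap level over the stud and washer flat on top; the hand-in gave no verdict back.

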